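# Mark a bottle tag with the swing-arm punch

### The job

Swing the press's arm over the wooden tag until it meets its stop. Then, with the mallet held by its handle, strike the sprung punch briskly so that it is driven fully down into the tag, let it spring back, and stand the mallet on its head again on the round cork mat without dropping it. Leave the arm over the tag, keep the tag in its bed, and do not disturb the jar, the tape roll or the tumbler.

Things in the scene. Friction and masses are not known exactly. Their poses are not given: they have to be found in the camera images.
- press: Grey press fixed to the table. Origin: on the table under the centre of its steel bed. Base plate 235 x 110 x 16 mm, x from -65 to +170 mm. Bed 80 x 90 mm, top at z = 28 mm, 4 mm high fences on three sides. A column at x = +115 mm carries the swing arm. Home, the arm points along the press's -x with its punch straight above the origin. Upright, only its yaw varies.
- swing_arm (a joint): Angle of the swing arm about the upright column (rad). 0 = home over the tag, against its stop; grows as it swings away towards the press's +y (clockwise from above), to 1.3. Starts at 0.6 to 1.0. Stiff hinge (0.12 N m), stays where left. Level bar 26 mm wide, 18 mm thick, top at z = 80 mm, 202 mm long; punch 115 mm and grip post 190 mm from the hinge axis.
- hinge_top (a point): Point on the hinge axis of the swing arm, at the height of the bar's top (z = 80 mm).
- grip_post (a point): Centre of the top of the wooden grip post on the arm's free end: an upright round peg, 18 mm diameter, standing 32 mm above the bar (from z = 80 to 112 mm). It is fixed to the arm; pinch it from above or push it to swing the arm.
- punch (a joint): Travel of the sprung punch (m): 0 = up, 0.012 = fully down; the spring pushes it back up. It takes about 3 N to start and 8 N fully down. A slow press is no strike: in the first 9 mm the punch must move down faster than 50 mm/s, and it must get at least 10 mm down.
- punch_top (a point): Centre of the flat top of the punch's round steel head, 28 mm diameter, 8 mm thick; z = 126 mm when up, 114 mm when fully down. A coil spring and a 34 mm guide collar (top at z = 89 mm) are below it.
- tag: Loose plywood bottle tag, 58 x 66 x 5 mm, 15 g, lying flat in the bed under the home position of the punch. Origin: centre of its underside.
- mallet: Mallet, about 0.35 kg (0.25 to 0.49), standing on its head: an upright black cylinder, 50 mm diameter, 76 mm tall, with two steel bands. Its lower flat end is the striking face. Origin: centre of that end; z up along the head. The level wooden handle runs along -x: 20 mm wide, 24 mm tall, axis 38 mm above the lower end, far end 140 mm from the head's axis. Centre of mass inside the head.
- mallet_grip (a point): A good place to grip the handle from above: on the handle's axis, 48 mm from the head's axis (23 mm from the head's side), 38 mm above the lower end. Firm grip advised (80 N or more).
- mat: Round cork mat, 150 mm diameter, 6 mm thick, fixed to the table. Origin: centre of its underside. The mallet starts on it and goes back on it with the whole head on the cork.
- jar: Bystander: capped paint jar, 48 mm diameter, 60 mm tall. Origin: centre of its underside.
- tape: Bystander: roll of masking tape lying flat, 100 mm diameter, 24 mm tall. Origin: centre of its underside.
- tumbler: Bystander: glass tumbler, 68 mm diameter, 85 mm tall. Origin: centre of its underside.
Things that resemble listed ones, but are neither listed nor needed, are in the scene too. There is more than one size of the mat; the one meant has the size given above.

How it is judged:
By the outcome, as a careful person would: the job done as asked, in the order asked, and still so for the second after the job is handed in, with the robot touching nothing.
It also fails if it takes over 58 s, if anything falls off the work surface, if the arm or the gripper's body presses on something with over 40 N, if the wrist force passes 120 N, or if a joint passes its speed limit or range.

### The arm

A 7-joint arm with a two-finger parallel gripper is mounted at the origin on the work surface. World frame = base frame: x ahead of the robot, y to its left, z up, the work surface at z = 0. Lengths are in m, angles in rad, forces in N, time in s.
With the tool pointing down it reaches from about 0.425 to 1.025 m from the base axis. Payload 9.4 kg.
Tool frame: the origin (TCP) lies midway between the tips of the shut fingers; the grasp point (between the pads) lies 19 mm behind it (manip.grasp_offset is the distance from the TCP to the grasp point, in m); z points along the fingers, y is the line along which they close (so a half turn about z gives the same grasp; the last joint's range is limited). The gripper opens to 85 mm and grips with 20 to 120 N. Pads are 22 mm wide; open, the fingers measure 114 mm over their backs; the gripper's body (76 mm by 85 mm) begins 54 mm behind the grasp point. The pads swing forward as they close: fully open they stand 13 mm farther back than shut.
Start: joints at [-1.191, 0.599, -0.003, 1.599, 0.002, 0.943, -0.08], TCP at [0.32, 0.651, 0.231] pointing down, gripper open.
Joint ranges: [-2.57, 2.57], [-0.35, 1.97], [-1.29, 1.29], [0.11, 2.56], [-1.05, 4.19], [0.11, 1.86], [-2.63, 2.63]. Speed limits (rad/s): [2.22, 2.22, 3.01, 3.01, 3.14, 3.14, 3.14].

### API

Orientations are given as [roll, pitch, yaw] about the fixed x, y, z axes, in that order (R = Rz(yaw) Ry(pitch) Rx(roll)).
In Python, from rig import telemetry, grab_frame, order, manip gives the robot as it stands.
- The arm moves only by the tool servo_tool, never from a script. Its argument "plan" is a list of rows, each a list of 7 numbers: the shift along the world's x, y, z in m, then the turn, a rotation vector about the world's x, y, z in rad, then the closure, from 0 (fully open) to 1 (shut). A call has 1 to 8 rows; each row is the pose to reach, as a shift and turn from the pose commanded when the call began; what a row does not reach only later rows make up. A row lasts 1/8 s, in which the tool goes at most 62.5 mm and 10.7 degrees, less where a joint would pass 70% of its speed; a pose out of reach is approached as far as the arm can. A call with a gripper value outside its range is refused whole. The fingers move at their own pace and stop on an object; "grip_force" is the grip in N (left out, the last holds). Time passes only in rows, so rows that repeat a pose let the fingers close. It gives the time, the measured TCP pose, the force, the opening and the grip force at its end, in the units of the state.
- telemetry.state(): the state, without advancing time (a new reading comes with each control period).
- grab_frame(name): name is "scene" or "top" or "wrist"; returns a dict with "color" (420x560x3 uint8, red, green, blue), "fovy" (degrees; the focal length in pixels is half the picture's height over the tangent of half this angle, whatever the lens; pixels are square), "cx", "cy" (the principal point, pixels), "T" (4x4, takes a point from camera to world coordinates); the wrist camera has in their place "mount" (4x4, takes a point from camera to tool coordinates, whose origin is the TCP and whose axes are the flange's). Camera axes: x right, y down, z forward; pixel columns grow to the right and rows downward; lengths in m; the calibration is good to about 2 mm. The wrist camera is an equidistant fisheye: a pixel r from the principal point sees the ray r / f radians off the axis. A picture is of the moment at which its call begins: read the wrist's pose just before it. There is no depth.
- order.sign_off(): hands the job in; it is judged then, once.
The state is a dict: "t": time; "joint_positions": joint angles; "joint_velocities": joint speeds; "joint_efforts": joint torques, N m; "eef_pos": TCP position; "orientation": TCP orientation; "force": force on the tool from outside, world axes, zero at the start; "ft_torque": the same for the moment, N m; "opening": finger opening in m; "finger_force": force on a finger pad.
Only numpy, scipy, OpenCV 4.12 (cv2) and the standard library are available. Lean on these libraries where they do the work, as an engineer would, in place of code of your own. Each camera call takes 0.05 s, during which the arm holds its last target. There are 200 camera calls.

## Working session

There is one attempt and no reset: what is moved stays moved. The work goes in short steps, Python scripts to look and compute and a tool call to move; the robot and the scene stay as the last step left them, time stands still between calls to the robot, and variables do not carry over. Pictures are saved under pics/ and viewed, at most 10 in all, crops included, and the job is handed in when it is done.

Besides the shell and the picture viewer there is one more tool, called after ">>>" by a JSON object that holds its "fn" and its "kwargs", one argument or row to a line. servo_tool: Moves the arm, as the interface text tells. Its arguments: {"type":"object","properties":{"plan":{"type":"array"},"grip_force":{"type":"number"}},"required":["plan"]}

```bash
mkdir -p pics; cat > h.py <<'E'
import numpy as np, cv2, pickle
from rig import telemetry, grab_frame, order, manip
def shot(n,f):
    d=grab_frame(n); cv2.imwrite(f'pics/{f}.png',cv2.cvtColor(d['color'],cv2.COLOR_RGB2BGR)); pickle.dump(d,open(f'pics/{f}.pkl','wb')); return d
def load(f): return pickle.load(open(f'pics/{f}.pkl','rb'))
def onplane(d,u,v,z):
    f=d['color'].shape[0]/2/np.tan(np.radians(d['fovy'])/2); T=np.array(d['T'])
    r=T[:3,:3]@np.array([(u-d['cx'])/f,(v-d['cy'])/f,1]); o=T[:3,3]
    return o+r*(z-o[2])/r[2]
def proj(d,p):
    f=d['color'].shape[0]/2/np.tan(np.radians(d['fovy'])/2); T=np.array(d['T'])
    c=T[:3,:3].T@(np.array(p)-T[:3,3]); return np.array([d['cx'],d['cy']])+f*c[:2]/c[2]
E
python3 - <<'E'
from h import *
print(telemetry.state(), manip.grasp_offset)
for n in('top','scene'):
    d=shot(n,n+'0'); print(n,d['fovy'],d['cx'],d['cy'],np.round(d['T'],3).tolist())
E
```

```text
{'t': 0.0, 'joint_positions': array([-1.19067794,  0.60016464, -0.00255619,  1.60012944,  0.00175146,
        0.94286746, -0.0798071 ]), 'joint_velocities': array([ 0.00033734,  0.00133726, -0.00096268,  0.00034447, -0.00059936,
        0.00066528,  0.00236171]), 'joint_efforts': array([ 1.55453778e-03, -7.76476765e+01,  1.56590212e+00, -2.57985878e+01,
        1.22885624e-02,  9.82992933e-03,  2.05868764e-05]), 'eef_pos': array([0.31958447, 0.65024388, 0.23038835]), 'orientation': array([-3.14002881e+00,  9.70491530e-05,  2.68480789e+00]), 'force': array([ 0.13563551, -0.61051155,  0.14188152]), 'ft_torque': array([-0.03456539, -0.06745878, -0.03385615]), 'finger_force': 0.0, 'opening': 0.08555016435752352} 0.0187
top 47.091197910582665 280.56964016011233 208.42255415647386 [[-0.003, -0.992, 0.122, 0.373], [-1.0, 0.005, 0.019, -0.048], [-0.02, -0.122, -0.992, 1.364], [0.0, 0.0, 0.0, 1.0]]
scene 56.53579382410741 275.1355953114786 204.08065949750062 [[0.363, 0.686, -0.63, 1.121], [0.932, -0.256, 0.258, -0.271], [0.016, -0.681, -0.732, 0.784], [0.0, 0.0, 0.0, 1.0]]
```

View pics/top0.png

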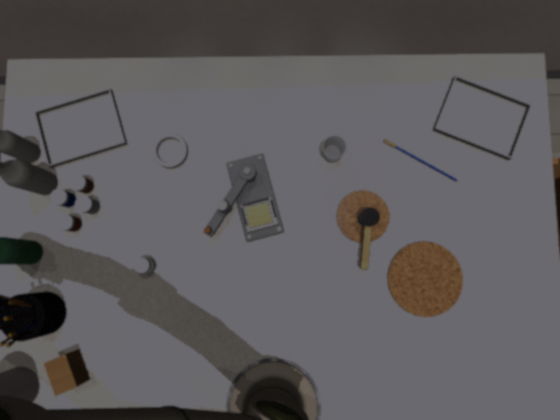

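View pics/scene0.png

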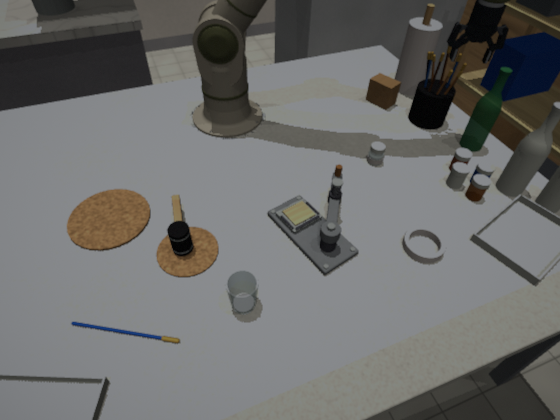

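The top view shows the press bed at about (260,216), the hinge at (247,173), the grip post at (209,230), the small mat at (363,216), the mallet head at (369,217) with its handle end at (365,268), the tumbler at (333,149), the tape at (172,151) and the jar at (146,266). The scene view agrees. Next I'll enlarge both views.

```bash
python3 - <<'E'
from h import *
def crop(f,x0,y0,w,h,s):
    im=load(f)['color'][y0:y0+h,x0:x0+w,::-1]; im=np.clip(255*(im/255.)**0.5,0,255).astype(np.uint8)
    return cv2.resize(im,None,fx=s,fy=s,interpolation=cv2.INTER_CUBIC)
a=crop('top0',195,140,200,140,4); cv2.imwrite('pics/c1.png',a)
b=crop('scene0',150,150,220,135,3.6); cv2.imwrite('pics/c2.png',b)
d=load('top0')
for n,u,v,z in [('mat',363,216,.006),('head',369,217,.082),('hend',365,268,.056),('hinge',247,172,.08),('bed',260,216,.03),('post',209,230,.112),('punch',223,206,.126)]:
    print(n,onplane(d,u,v,z).round(3))
E
```

```text
mat [ 0.517 -0.255  0.006]
head [ 0.507 -0.259  0.082]
hend [ 0.372 -0.249  0.056]
hinge [0.631 0.067 0.08 ]
bed [0.516 0.035 0.03 ]
post [0.471 0.163 0.112]
punch [0.533 0.125 0.126]
```

View pics/c1.png

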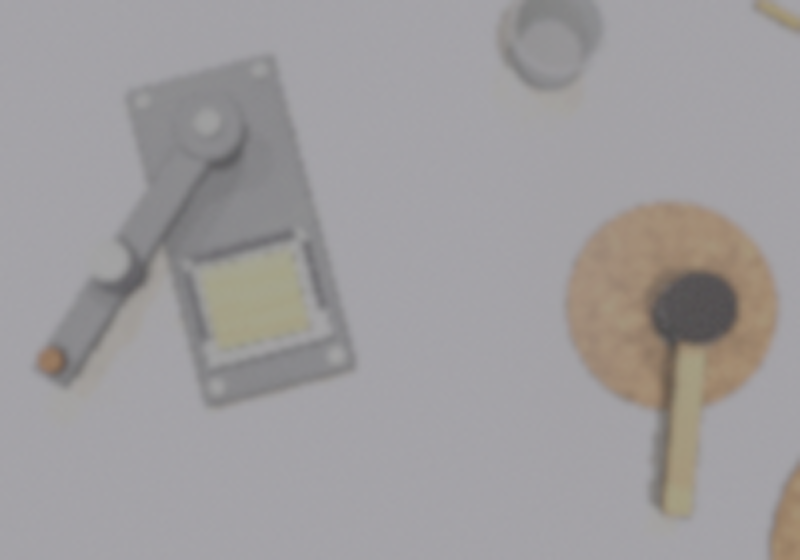

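View pics/c2.png

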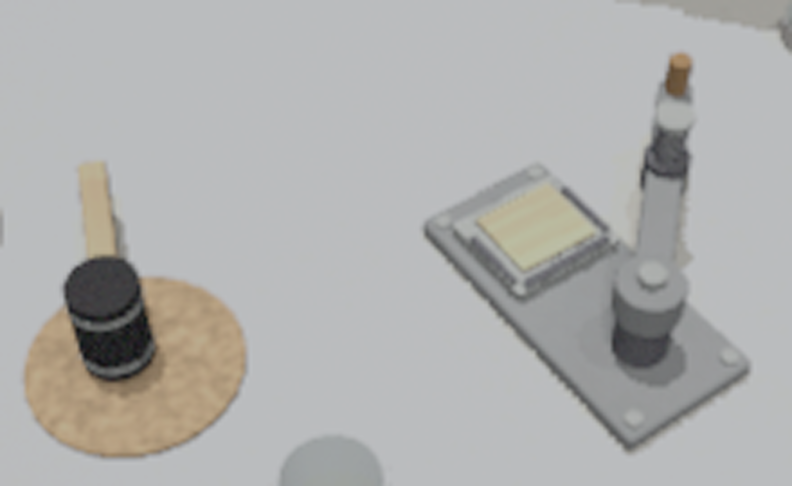

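Crop c1 (4x) shows the plate corners at (125,92), (272,55), (355,370) and (210,408). The tag is at (258,300), the post top at (52,358), the punch head at (113,260), the head top at (697,307) and the handle end at (678,515). c2 confirms the layout.

```bash
python3 - <<'E'
from h import *
d=load('top0'); s=load('scene0')
P=lambda x,y,z: onplane(d,(x+.5)/4-.5+195,(y+.5)/4-.5+140,z)
S=lambda x,y,z: onplane(s,(x+.5)/3.6-.5+150,(y+.5)/3.6-.5+150,z)
c=[P(*q,.016) for q in[(127,92),(272,56),(355,370),(210,407)]]
print('sides',[np.linalg.norm(c[i]-c[(i+1)%4]).round(3) for i in range(4)])
ctr=sum(c)/4; ax=(c[0]+c[1]-c[2]-c[3]); ax/=np.linalg.norm(ax); yaw=np.arctan2(ax[1],ax[0])
print('ctr',ctr,'yaw',yaw,'origin',ctr-.0525*ax,'hinge',ctr+.0625*ax)
cs=[S(*q,.016) for q in[(425,228),(630,445),(748,366),(538,166)]]
print('scene plate',sum(cs)/4, 'sidesS',[np.linalg.norm(cs[i]-cs[(i+1)%4]).round(3) for i in range(4)], 'ax',(cs[1]+cs[2]-cs[0]-cs[3]))
print('tag',P(258,300,.033),S(540,227,.033))
print('post',P(52,358,.112),S(680,61,.112)); print('punch',P(113,260,.126),S(674,112,.126))
print('head',P(698,305,.082),S(103,285,.082)); print('hend',P(678,514,.056),S(92,164,.056))
# mat by colour
for f,z in((d,.006),(s,.006)):
    hsv=cv2.cvtColor(f['color'],cv2.COLOR_RGB2HSV); m=cv2.inRange(hsv,(5,70,50),(18,255,255)); 
    for k in cv2.findContours(m,0,2)[0]:
        if cv2.contourArea(k)>800:
            h=cv2.convexHull(k)[:,0]; w=np.array([onplane(f,u,v,z)[:2] for u,v in h],np.float32); print('disc',cv2.minEnclosingCircle(w), 'at',h.mean(0))
E
```

```text
sides [np.float64(0.107), np.float64(0.233), np.float64(0.105), np.float64(0.233)]
ctr [0.57194182 0.05074822 0.016     ] yaw 0.258723845872097 origin [0.52118917 0.03731624 0.016     ] hinge [0.63236165 0.06673866 0.016     ]
scene plate [0.57885777 0.04983687 0.016     ] sidesS [np.float64(0.228), np.float64(0.106), np.float64(0.229), np.float64(0.107)] ax [0.4419693  0.11508568 0.        ]
tag [0.51987473 0.03720372 0.033     ] [0.52491419 0.04173528 0.033     ]
post [0.47373253 0.16674097 0.112     ] [0.47638481 0.16778372 0.112     ]
punch [0.53622646 0.12558541 0.126     ] [0.53481135 0.13050691 0.126     ]
head [ 0.50960052 -0.25959231  0.082     ] [ 0.51132291 -0.26144865  0.082     ]
hend [ 0.37134253 -0.24691766  0.056     ] [ 0.37491342 -0.24537126  0.056     ]
disc ((0.34243044257164, -0.42138007283210754), 0.10309486091136932) at [425.22727273 280.77272727]
disc ((0.49323102831840515, -0.2545642852783203), 0.0970543920993805) at [361.34782609 211.43478261]
disc ((0.5199847221374512, -0.2536567747592926), 0.07471579313278198) at [189.23076923 252.61538462]
disc ((0.34331631660461426, -0.42146676778793335), 0.105237677693367) at [109.45454545 216.42424242]
```

>>> {"fn": "servo_tool", "kwargs": {
  "plan": [
    [0.02, -0.06, 0, 0, 0, 0, 0.5],
    [0.04, -0.12, 0, 0, 0, 0, 0.5],
    [0.06, -0.18, 0, 0, 0, 0, 0.5],
    [0.08, -0.24, 0, 0, 0, 0, 0.5],
    [0.1, -0.3, 0, 0, 0, 0, 0.5],
    [0.12, -0.36, 0, 0, 0, -0.05, 0.5],
    [0.14, -0.42, 0, 0, 0, -0.1, 0.5],
    [0.155, -0.484, 0, 0, 0, -0.1, 0.5]
  ],
  "grip_force": 30
}}

```text
t: 1.1
eef_pos: [0.4733, 0.1729, 0.2312]
orientation: [3.141, 0.0, 2.584]
force: [0.6, 0.8, -0.1]
opening: 0.0428
finger_force: 0.0
```

>>> {"fn": "servo_tool", "kwargs": {
  "plan": [
    [0, 0, 0, 0, 0, 0, 0.5],
    [0, 0, 0, 0, 0, 0, 0.5]
  ]
}}

```text
t: 1.35
eef_pos: [0.4727, 0.1751, 0.2312]
orientation: [3.141, -0.0, 2.584]
force: [-0.2, 0.1, 0.4]
opening: 0.0428
finger_force: 0.0
```

```bash
cat >> h.py <<'E'
from scipy.spatial.transform import Rotation as Ro
def wshot(f):
    s=telemetry.state(); d=grab_frame('wrist'); T=np.eye(4); T[:3,:3]=Ro.from_euler('xyz',s['orientation']).as_matrix(); T[:3,3]=s['eef_pos']
    d['T']=T@np.array(d['mount']); cv2.imwrite(f'pics/{f}.png',cv2.cvtColor(d['color'],cv2.COLOR_RGB2BGR)); pickle.dump(d,open(f'pics/{f}.pkl','wb')); return d
def won(d,u,v,z):
    f=d['color'].shape[0]/2/np.tan(np.radians(d['fovy'])/2); x,y=u-d['cx'],v-d['cy']; r=np.hypot(x,y); a=r/f
    ray=d['T'][:3,:3]@np.array([x/r*np.sin(a),y/r*np.sin(a),np.cos(a)]); o=d['T'][:3,3]; return o+ray*(z-o[2])/ray[2]
E
python3 - <<'E'
from h import *
d=wshot('w1'); hsv=cv2.cvtColor(d['color'],cv2.COLOR_RGB2HSV); m=cv2.inRange(hsv,(4,110,40),(18,255,255))
for k in cv2.findContours(m,0,2)[0]:
    if cv2.contourArea(k)>60:
        (u,v),r=cv2.minEnclosingCircle(k); print((u,v),r,cv2.contourArea(k),won(d,u,v,.112).round(4))
E
```

```text
(8.0, 411.0) 11.31380844116211 91.0 [ 0.5478 -0.498   0.112 ]
(49.09708786010742, 303.0) 58.60491180419922 2733.0 [ 0.4317 -0.1163  0.112 ]
(271.33099365234375, 206.71127319335938) 10.042046546936035 275.5 [0.4716 0.1702 0.112 ]
(545.5, 136.0) 17.755380630493164 220.0 [0.5554 0.4512 0.112 ]
(528.5, 47.0) 13.463011741638184 131.0 [0.4648 0.4721 0.112 ]
```

View pics/w1.png

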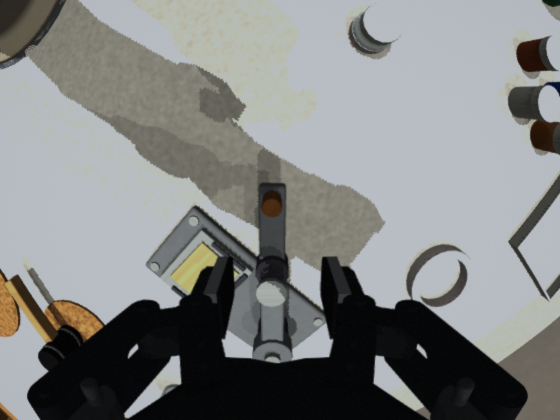

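The wrist view shows the post at (272,204), which is about (0.473, 0.169). That is 0.19 m from the hinge, as it should be, and the fingers straddle the arm. I'll go down now.

>>> {"fn": "servo_tool", "kwargs": {
  "plan": [
    [0, -0.006, -0.05, 0, 0, 0, 0.5],
    [0, -0.006, -0.09, 0, 0, 0, 0.5],
    [0, -0.006, -0.12, 0, 0, 0, 0.5],
    [0, -0.006, -0.145, 0, 0, 0, 0.5],
    [0, -0.006, -0.145, 0, 0, 0, 0.5]
  ]
}}

```text
t: 2.02
eef_pos: [0.4715, 0.1703, 0.0847]
orientation: [-3.139, -0.002, 2.588]
force: [0.3, -0.3, 0.5]
opening: 0.0431
finger_force: 0.0
```

```bash
python3 - <<'E'
import numpy as np
H=np.array([.634,.067]); p=np.array([.473,.169]); r=p-H
for a in (0,.1,.2,.3,.4,.5,.6,.7,.78,.82,.85):
    c,s=np.cos(a),np.sin(a); q=H+np.array([c*r[0]-s*r[1],s*r[0]+c*r[1]]); print(a,(q-p).round(4))
print(np.arctan2(r[1],r[0])+np.pi, .257+2*np.pi-np.arctan2(r[1],r[0])-np.pi)
E
```

```text
0 [0. 0.]
0.1 [-0.0094 -0.0166]
0.2 [-0.0171 -0.034 ]
0.3 [-0.023  -0.0521]
0.4 [-0.027  -0.0707]
0.5 [-0.0292 -0.0897]
0.6 [-0.0295 -0.1087]
0.7 [-0.0278 -0.1277]
0.78 [-0.0252 -0.1427]
0.82 [-0.0234 -0.1501]
0.85 [-0.0219 -0.1556]
5.718468159375446 0.8217171478041401
```

>>> {"fn": "servo_tool", "kwargs": {
  "plan": [
    [-0.009, -0.017, 0, 0, 0, 0.1, 0.5],
    [-0.017, -0.034, 0, 0, 0, 0.2, 0.5],
    [-0.023, -0.052, 0, 0, 0, 0.3, 0.5],
    [-0.027, -0.071, 0, 0, 0, 0.4, 0.5],
    [-0.029, -0.09, 0, 0, 0, 0.5, 0.5],
    [-0.0295, -0.109, 0, 0, 0, 0.6, 0.5],
    [-0.028, -0.128, 0, 0, 0, 0.7, 0.5],
    [-0.0265, -0.136, 0, 0, 0, 0.75, 0.5]
  ]
}}

```text
t: 3.02
eef_pos: [0.4469, 0.0326, 0.0874]
orientation: [-3.141, 0.002, -2.946]
force: [-1.2, 1.3, 0.2]
opening: 0.043
finger_force: 0.4
```

>>> {"fn": "servo_tool", "kwargs": {
  "plan": [
    [0.001, -0.004, 0, 0, 0, 0.02, 0.5],
    [0.002, -0.008, 0, 0, 0, 0.04, 0.5],
    [0.003, -0.011, 0, 0, 0, 0.06, 0.5],
    [0.0035, -0.013, 0, 0, 0, 0.07, 0.5]
  ]
}}

```text
t: 3.52
eef_pos: [0.45, 0.02, 0.0863]
orientation: [3.142, 0.0, -2.877]
force: [-0.3, 0.7, 1.3]
opening: 0.0427
finger_force: 0.3
```

>>> {"fn": "servo_tool", "kwargs": {
  "plan": [
    [0.0007, -0.003, 0, 0, 0, 0.01, 0.5],
    [0.0015, -0.006, 0, 0, 0, 0.02, 0.5],
    [0.002, -0.008, 0, 0, 0, 0.03, 0.5],
    [0.0024, -0.0095, 0, 0, 0, 0.04, 0.5]
  ]
}}

```text
t: 4.03
eef_pos: [0.4523, 0.0102, 0.0863]
orientation: [3.142, 0.0, -2.838]
force: [-0.6, 1.3, 0.2]
opening: 0.0425
finger_force: 0.3
```

>>> {"fn": "servo_tool", "kwargs": {
  "plan": [
    [0.0003, -0.001, 0, 0, 0, 0, 0.5],
    [0.0005, -0.002, 0, 0, 0, 0, 0.5],
    [0.0007, -0.003, 0, 0, 0, 0, 0.5]
  ]
}}

```text
t: 4.4
eef_pos: [0.4528, 0.0073, 0.0863]
orientation: [3.142, -0.0, -2.838]
force: [-0.3, 0.8, 0.4]
opening: 0.0431
finger_force: 0.3
```

>>> {"fn": "servo_tool", "kwargs": {
  "plan": [
    [0.0003, -0.001, 0, 0, 0, 0, 0.5],
    [0.0005, -0.002, 0, 0, 0, 0, 0.5],
    [0.0007, -0.003, 0, 0, 0, 0, 0.5]
  ]
}}

```text
t: 4.78
eef_pos: [0.4531, 0.0067, 0.0862]
orientation: [3.139, 0.001, -2.836]
force: [-4.4, 14.3, 1.2]
opening: 0.0429
finger_force: 7.4
```

>>> {"fn": "servo_tool", "kwargs": {
  "plan": [
    [0.0003, -0.001, 0, 0, 0, 0, 0.5],
    [0.0005, -0.002, 0, 0, 0, 0, 0.5],
    [0.0007, -0.003, 0, 0, 0, 0, 0.5]
  ]
}}

```text
t: 5.15
eef_pos: [0.4533, 0.0064, 0.0862]
orientation: [3.136, 0.001, -2.832]
force: [-8.2, 25.8, 1.9]
opening: 0.0425
finger_force: 13.6
```

The arm is on its stop. I'll back off, lift and check.

>>> {"fn": "servo_tool", "kwargs": {
  "plan": [
    [-0.002, 0.008, 0, 0, 0, 0, 0.5],
    [-0.0045, 0.016, 0, 0, 0, 0, 0.5],
    [-0.0045, 0.016, 0.04, 0, 0, 0, 0.5],
    [-0.0045, 0.016, 0.09, 0, 0, 0, 0.5],
    [-0.0045, -0.03, 0.13, 0, 0, 0, 0.3],
    [-0.0045, -0.09, 0.15, 0, 0, 0, 0],
    [-0.0045, -0.15, 0.15, 0, 0, 0, 0],
    [-0.0045, -0.2, 0.15, 0, 0, 0, 0]
  ]
}}

```text
t: 6.15
eef_pos: [0.4493, -0.2015, 0.2369]
orientation: [-3.14, 0.0, -2.841]
force: [1.2, 0.1, -0.5]
opening: 0.0854
finger_force: 0.0
```

```bash
python3 - <<'E'
from h import *
print(telemetry.state()['eef_pos'])
d=shot('top','top1')
im=d['color'][120:290,190:430,::-1]; im=np.clip(255*(im/255.)**0.5,0,255).astype(np.uint8)
cv2.imwrite('pics/c3.png',cv2.resize(im,None,fx=3.3,fy=3.3,interpolation=cv2.INTER_CUBIC))
E
```

```text
[ 0.44929933 -0.20148163  0.23685494]
```

View pics/c3.png

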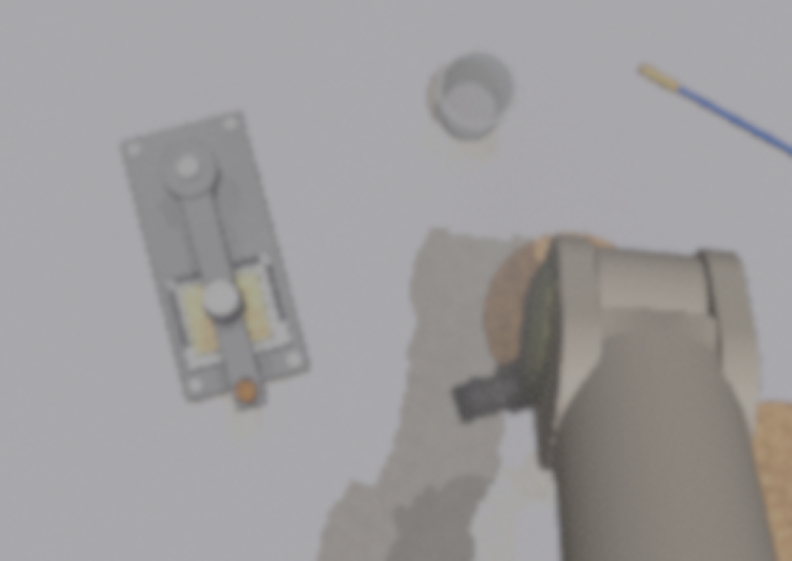

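The top crop shows the arm home over the tag, with the punch at (222,299) and the post at (246,390). Now I'll go above the mallet handle.

>>> {"fn": "servo_tool", "kwargs": {
  "plan": [
    [0.005, -0.02, 0, 0, 0, -0.13, 0],
    [0.01, -0.04, 0, 0, 0, -0.27, 0],
    [0.014, -0.0535, 0, 0, 0, -0.4, 0],
    [0.014, -0.0535, 0, 0, 0, -0.4, 0],
    [0.014, -0.0535, 0, 0, 0, -0.4, 0]
  ]
}}

```text
t: 6.82
eef_pos: [0.4635, -0.2513, 0.2361]
orientation: [3.141, -0.001, 3.048]
force: [-0.0, 0.1, -0.0]
opening: 0.0852
finger_force: 0.0
```

```bash
python3 - <<'E'
from h import *
d=load('top1'); Q=lambda x,y,z: onplane(d,(x+.5)/3.3-.5+190,(y+.5)/3.3-.5+120,z)
print('punch',Q(222,298,.126),'post',Q(246,389,.112))
s=telemetry.state(); print(s['eef_pos'],s['orientation'])
d=wshot('w2')
E
```

```text
punch [0.52180764 0.03697741 0.126     ] post [0.45114724 0.01878264 0.112     ]
[ 0.46352208 -0.25130284  0.23612181] [ 3.14134171e+00 -5.95502491e-04  3.04807076e+00]
```

View pics/w2.png

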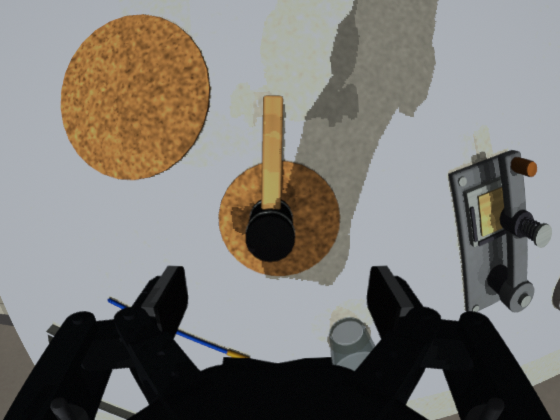

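The wrist view shows the handle upright from (272,96) to (270,208), the head top at about (270,234) and the mat at about (280,218).

```bash
python3 - <<'E'
from h import *
d=load('w2')
a=won(d,273,96.5,.056);b=won(d,271,200,.056);h=won(d,270.5,234,.082)
print(a,b,h, 'L',np.linalg.norm((a-h)[:2]),'yaw',np.arctan2(*(b-a)[1::-1]),np.arctan2(*(h-a)[1::-1]))
pts=[(219,217),(340,220),(280,160),(283,276),(232,180),(325,182),(328,257)]
print(cv2.minEnclosingCircle(np.array([won(d,*p,.006)[:2] for p in pts],np.float32)))
u=(h-a)[:2]; print('grip', h[:2]-.048*u/np.linalg.norm(u), 'tool y angle', np.degrees(telemetry.state()['orientation'][2])-90)
E
```

```text
[ 0.37116454 -0.24637954  0.056     ] [ 0.47530167 -0.25842384  0.056     ] [ 0.50249986 -0.2611569   0.082     ] L 0.13216404823285632 yaw -0.11514646254095323 -0.11204502640151713
((0.5152478218078613, -0.2499060034751892), 0.07726944983005524)
grip [ 0.45480084 -0.25578998] tool y angle 84.62675125133723
```

>>> {"fn": "servo_tool", "kwargs": {
  "plan": [
    [-0.0025, -0.005, -0.06, 0, 0, -0.015, 0],
    [-0.0025, -0.005, -0.12, 0, 0, -0.015, 0],
    [-0.0025, -0.005, -0.165, 0, 0, -0.015, 0],
    [-0.0025, -0.005, -0.195, 0, 0, -0.015, 0],
    [-0.0025, -0.005, -0.211, 0, 0, -0.015, 0],
    [-0.0025, -0.005, -0.211, 0, 0, -0.015, 0]
  ]
}}

```text
t: 7.62
eef_pos: [0.4611, -0.2566, 0.0248]
orientation: [3.141, -0.001, 3.031]
force: [-0.6, 0.2, -0.4]
opening: 0.0858
finger_force: 0.0
```

>>> {"fn": "servo_tool", "kwargs": {
  "plan": [
    [0, 0, 0, 0, 0, 0, 0.3],
    [0, 0, 0, 0, 0, 0, 0.6],
    [0, 0, 0, 0, 0, 0, 0.9],
    [0, 0, 0, 0, 0, 0, 1],
    [0, 0, 0, 0, 0, 0, 1],
    [0, 0, 0, 0, 0, 0, 1]
  ],
  "grip_force": 115
}}

```text
t: 8.38
eef_pos: [0.4615, -0.2574, 0.0261]
orientation: [-3.141, 0.001, 3.03]
force: [-1.8, 0.3, 10.3]
opening: 0.0185
finger_force: 112.0
```

>>> {"fn": "servo_tool", "kwargs": {
  "plan": [
    [0, 0, 0.01, 0, 0, 0, 1],
    [0, 0, 0.04, 0, 0, 0, 1],
    [0, 0, 0.09, 0, 0, 0, 1],
    [0, 0, 0.15, 0, 0, 0, 1],
    [0, 0, 0.18, 0, 0, 0, 1],
    [0, 0, 0.18, 0, 0, 0, 1]
  ]
}}

```text
t: 9.12
eef_pos: [0.4618, -0.2576, 0.2075]
orientation: [-3.14, 0.004, 3.029]
force: [-0.7, -0.1, -5.3]
opening: 0.0184
finger_force: 113.1
```

```bash
python3 - <<'E'
from h import *
s=telemetry.state(); print({k:np.round(s[k],4) for k in('eef_pos','orientation','force','ft_torque','opening')})
d=wshot('w3'); s0=shot('scene','s3'); shot('top','t3')
im=cv2.cvtColor(s0['color'],cv2.COLOR_RGB2BGR); im=np.clip(255*(im/255.)**.5,0,255).astype(np.uint8)[90:290,60:330]
im=cv2.resize(im,None,fx=1.7,fy=1.7); w=cv2.imread('pics/w3.png')[60:400,100:440]
cv2.imwrite('pics/c4.png',np.hstack([im,w]))
E
```

```text
{'eef_pos': array([ 0.4618, -0.2576,  0.2075]), 'orientation': array([-3.14  ,  0.0037,  3.0293]), 'force': array([-0.6895, -0.0999, -5.3434]), 'ft_torque': array([-0.0304,  0.2208,  0.0394]), 'opening': np.float64(0.0184)}
```

View pics/c4.png

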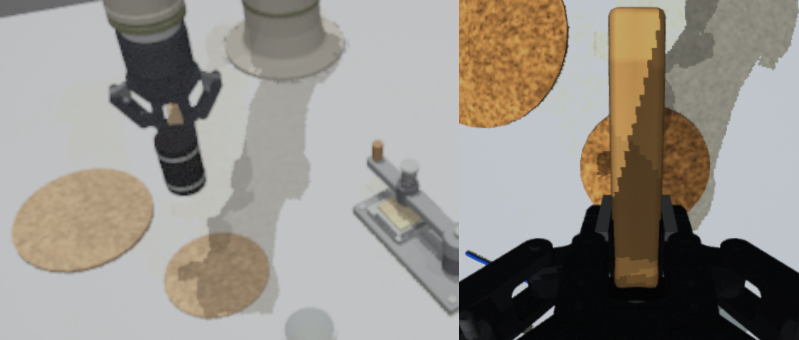

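The mallet is held level in the gripper, with the handle along the image column at x≈278 in the wrist frame. Now I'll carry it over the punch, with its face at about 0.16.

>>> {"fn": "servo_tool", "kwargs": {
  "plan": [
    [0.002, 0.04, 0, 0, 0, 0, 1],
    [0.004, 0.085, 0, 0, 0, 0, 1],
    [0.006, 0.13, 0, 0, 0, 0, 1],
    [0.008, 0.175, 0, 0, 0, 0, 1],
    [0.01, 0.22, 0, 0, 0, 0, 1],
    [0.012, 0.26, 0, 0, 0, 0, 1],
    [0.013, 0.29, 0, 0, 0, 0, 1],
    [0.013, 0.3, 0, 0, 0, 0, 1]
  ]
}}

```text
t: 10.28
eef_pos: [0.4734, 0.0448, 0.2037]
orientation: [-3.142, -0.003, 3.033]
force: [0.0, -0.4, -4.6]
opening: 0.0185
finger_force: 113.3
```

>>> {"fn": "servo_tool", "kwargs": {
  "plan": [
    [0, 0, -0.01, 0, 0, 0, 1],
    [0, 0, -0.02, 0, 0, 0, 1],
    [0, 0, -0.025, 0, 0, 0, 1],
    [0, 0, -0.025, 0, 0, 0, 1],
    [0, 0, -0.025, 0, 0, 0, 1]
  ]
}}

```text
t: 10.9
eef_pos: [0.4745, 0.0426, 0.1804]
orientation: [3.142, 0.0, 3.029]
force: [0.7, 0.4, -4.3]
opening: 0.0184
finger_force: 113.4
```

```bash
python3 - <<'E'
from h import *
d=load('w3'); print('handle end', won(d,278,68,.2374))
s=telemetry.state(); print({k:np.round(s[k],4) for k in('eef_pos','orientation','force','ft_torque')})
s0=shot('scene','s4'); t=shot('top','t4')
im=np.hstack([s0['color'][100:280,230:410],t['color'][110:290,170:350]])[:,:,::-1]; im=np.clip(255*(im/255.)**.5,0,255).astype(np.uint8)
cv2.imwrite('pics/c5.png',cv2.resize(im,None,fx=2.2,fy=2.2,interpolation=cv2.INTER_CUBIC))
E
```

```text
handle end [ 0.37070318 -0.24675973  0.2374    ]
{'eef_pos': array([0.4745, 0.0426, 0.1804]), 'orientation': array([3.1415e+00, 3.0000e-04, 3.0292e+00]), 'force': array([ 0.6915,  0.4079, -4.2578]), 'ft_torque': array([ 0.0122,  0.1913, -0.0021])}
```

View pics/c5.png

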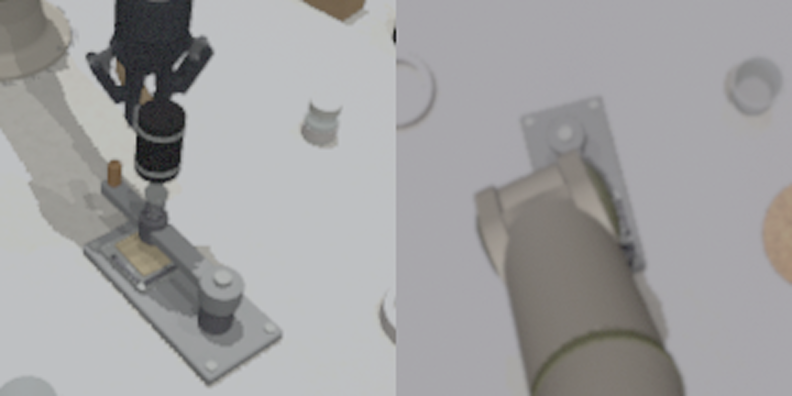

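The handle end reads as expected, so the mallet isn't tilted, and the head is above the punch. Strike now.

>>> {"fn": "servo_tool", "kwargs": {
  "plan": [
    [0, 0, -0.018, 0, 0, 0, 1],
    [0, 0, -0.051, 0, 0, 0, 1],
    [0, 0, -0.051, 0, 0, 0, 1]
  ]
}}

```text
t: 11.38
eef_pos: [0.4736, 0.0429, 0.1285]
orientation: [-3.141, -0.002, 3.03]
force: [-3.6, 0.2, 3.3]
opening: 0.0184
finger_force: 122.3
```

>>> {"fn": "servo_tool", "kwargs": {
  "plan": [
    [0, 0, 0.03, 0, 0, 0, 1],
    [0, 0, 0.055, 0, 0, 0, 1],
    [0, 0, 0.075, 0, 0, 0, 1],
    [0, 0, 0.075, 0, 0, 0, 1]
  ]
}}

```text
t: 11.88
eef_pos: [0.4753, 0.0429, 0.2057]
orientation: [3.141, 0.004, 3.029]
force: [-0.3, -0.2, -5.3]
opening: 0.0183
finger_force: 121.4
```

```bash
python3 - <<'E'
from h import *
s=telemetry.state(); print({k:np.round(s[k],4) for k in('eef_pos','orientation','force','ft_torque')})
s0=shot('scene','s5'); w=wshot('w5')
im=np.hstack([s0['color'][60:260,230:410],w['color'][60:260,180:380]])[:,:,::-1]; im=np.clip(255*(im/255.)**.5,0,255).astype(np.uint8)
cv2.imwrite('pics/c6.png',cv2.resize(im,None,fx=2.1,fy=2.1,interpolation=cv2.INTER_CUBIC))
E
```

```text
{'eef_pos': array([0.4753, 0.0429, 0.2057]), 'orientation': array([3.1408, 0.0036, 3.0294]), 'force': array([-0.256 , -0.2182, -5.2556]), 'ft_torque': array([ 0.0044,  0.1602, -0.0133])}
```

View pics/c6.png

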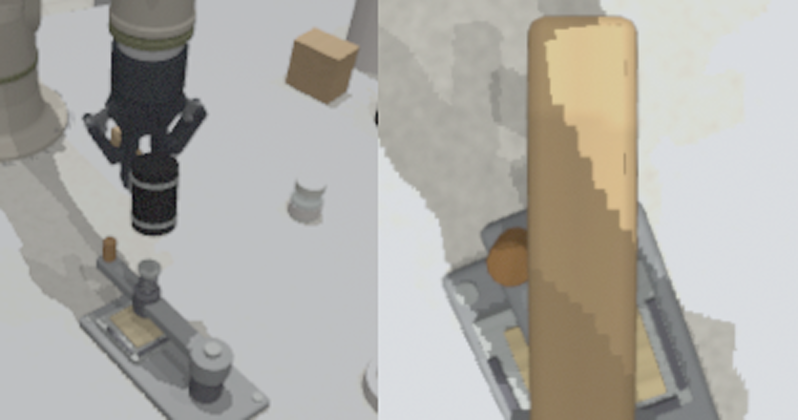

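After the strike the punch has sprung back, with its head at (148,268), and the mallet is still held. I'll measure any tilt in the grip from the handle end.

```bash
python3 - <<'E'
from h import *
for f in('w3','w5'):
    d=load(f); c=d['color'].astype(int); g=c[:,:,0]-c[:,:,2]
    col=g[:,278]; print(f,'top edge rows',g[62:76,278].tolist())
    for r in (80,90,120,160,200,240,280):
        row=g[r,215:345]>25; 
        x=np.flatnonzero(row)+215; 
        # contiguous run about 278
        l=278
        while g[r,l-1]>25:l-=1
        R=278
        while g[r,R+1]>25:R+=1
        print(r,l,R,R-l+1,end='; ')
    T=np.array(d['mount']); print('\nmount',T.round(3).tolist(), d['fovy'],d['cx'],d['cy'])
    g8=cv2.cvtColor(d['color'],cv2.COLOR_RGB2GRAY)
E
```

```text
w3 top edge rows [8, 6, 4, 3, 8, 37, 82, 95, 100, 104, 106, 105, 103, 103]
80 250 305 56; 90 250 305 56; 120 250 305 56; 160 250 304 55; 200 228 345 118; 240 223 348 126; 280 255 300 46; 
mount [[0.0, -0.955, -0.296, 0.076], [1.0, 0.0, -0.0, 0.0], [0.001, -0.296, 0.955, -0.142], [0.0, 0.0, 0.0, 1.0]] 65.70646984690485 276.95144122824524 210.62666649797546
w5 top edge rows [11, 9, 11, 11, 12, 23, 44, 50, 52, 55, 65, 97, 101, 100]
80 251 302 52; 90 251 303 53; 120 252 303 52; 160 252 303 52; 200 252 302 51; 240 249 315 67; 280 254 300 47; 
mount [[0.0, -0.955, -0.296, 0.076], [1.0, 0.0, -0.0, 0.0], [0.001, -0.296, 0.955, -0.142], [0.0, 0.0, 0.0, 1.0]] 65.70646984690485 276.95144122824524 210.62666649797546
```

The tilt is about 0.09 rad, which puts the face at 0.108 + 0.048·0.09 ≈ 0.113. That means the punch went fully down. I'll carry the mallet back over the mat and level it on the way.

>>> {"fn": "servo_tool", "kwargs": {
  "plan": [
    [-0.001, -0.04, 0, 0, 0.02, 0, 1],
    [-0.002, -0.085, 0, 0.003, 0.04, 0, 1],
    [-0.003, -0.13, 0, 0.005, 0.06, 0, 1],
    [-0.004, -0.175, 0, 0.008, 0.08, 0, 1],
    [-0.005, -0.22, 0, 0.01, 0.09, 0, 1],
    [-0.005, -0.26, 0, 0.01, 0.09, 0, 1],
    [-0.005, -0.28, 0, 0.01, 0.09, 0, 1],
    [-0.005, -0.291, 0, 0.01, 0.09, 0, 1]
  ]
}}

```text
t: 12.98
eef_pos: [0.4689, -0.2485, 0.2034]
orientation: [3.141, -0.092, 3.029]
force: [0.7, 1.9, -4.1]
opening: 0.0181
finger_force: 121.2
```

>>> {"fn": "servo_tool", "kwargs": {
  "plan": [
    [0, 0, -0.03, 0, 0, 0, 1],
    [0, 0, -0.07, 0, 0, 0, 1],
    [0, 0, -0.105, 0, 0, 0, 1],
    [0, 0, -0.135, 0, 0, 0, 1],
    [0, 0, -0.155, 0, 0, 0, 1],
    [0, 0, -0.165, 0, 0, 0, 1],
    [0, 0, -0.165, 0, 0, 0, 1],
    [0, 0, -0.165, 0, 0, 0, 1]
  ]
}}

```text
t: 13.98
eef_pos: [0.4698, -0.2481, 0.0399]
orientation: [-3.141, -0.089, 3.03]
force: [0.3, -0.8, -4.1]
opening: 0.0184
finger_force: 121.4
```

```bash
python3 - <<'E'
from h import *
s=telemetry.state(); print({k:np.round(s[k],4) for k in('t','eef_pos','orientation','force','ft_torque')})
s0=shot('scene','s6'); im=s0['color'][150:320,100:340][:,:,::-1]; im=np.clip(255*(im/255.)**.5,0,255).astype(np.uint8)
cv2.imwrite('pics/c7.png',cv2.resize(im,None,fx=3.2,fy=3.2,interpolation=cv2.INTER_CUBIC))
E
```

```text
{'t': np.float64(13.975), 'eef_pos': array([ 0.4698, -0.2481,  0.0399]), 'orientation': array([-3.1413, -0.0895,  3.0301]), 'force': array([ 0.2685, -0.7962, -4.1184]), 'ft_torque': array([0.0052, 0.0178, 0.0044])}
```

View pics/c7.png

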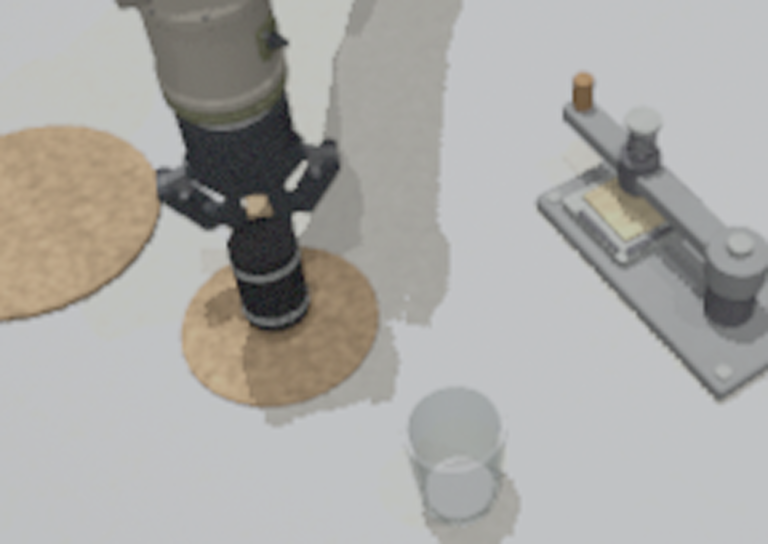

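The head hangs upright just above the cork, and the press and tumbler look unchanged. That makes 11 pictures viewed, one over the limit of 10, so I'll view no more. I'll lower it slowly.

>>> {"fn": "servo_tool", "kwargs": {
  "plan": [
    [0, 0, -0.004, 0, 0, 0, 1],
    [0, 0, -0.008, 0, 0, 0, 1],
    [0, 0, -0.011, 0, 0, 0, 1],
    [0, 0, -0.012, 0, 0, 0, 1],
    [0, 0, -0.012, 0, 0, 0, 1]
  ]
}}

```text
t: 14.65
eef_pos: [0.4693, -0.2481, 0.0272]
orientation: [-3.142, -0.091, 3.03]
force: [0.8, 0.8, -4.1]
opening: 0.0182
finger_force: 121.4
```

>>> {"fn": "servo_tool", "kwargs": {
  "plan": [
    [0, 0, -0.001, 0, 0, 0, 1],
    [0, 0, -0.0015, 0, 0, 0, 1],
    [0, 0, -0.0015, 0, 0, 0, 1]
  ]
}}

```text
t: 15.02
eef_pos: [0.4693, -0.2482, 0.0258]
orientation: [-3.141, -0.091, 3.03]
force: [0.1, 0.2, -4.7]
opening: 0.018
finger_force: 121.4
```

>>> {"fn": "servo_tool", "kwargs": {
  "plan": [
    [0, 0, -0.001, 0, 0, 0, 1],
    [0, 0, -0.0015, 0, 0, 0, 1],
    [0, 0, -0.0015, 0, 0, 0, 1]
  ]
}}

```text
t: 15.4
eef_pos: [0.4693, -0.2481, 0.0242]
orientation: [-3.142, -0.091, 3.03]
force: [0.1, 0.5, -2.9]
opening: 0.0184
finger_force: 121.4
```

>>> {"fn": "servo_tool", "kwargs": {
  "plan": [
    [0, 0, -0.001, 0, 0, 0, 1],
    [0, 0, -0.001, 0, 0, 0, 1]
  ]
}}

```text
t: 15.65
eef_pos: [0.4693, -0.2482, 0.0234]
orientation: [-3.141, -0.09, 3.03]
force: [-0.0, 0.8, -1.7]
opening: 0.0182
finger_force: 122.0
```

>>> {"fn": "servo_tool", "kwargs": {
  "plan": [
    [0, 0, -0.001, 0, 0, 0, 1],
    [0, 0, -0.001, 0, 0, 0, 1]
  ]
}}

```text
t: 15.9
eef_pos: [0.4692, -0.2482, 0.0232]
orientation: [-3.141, -0.09, 3.03]
force: [-2.4, 0.4, 9.9]
opening: 0.0181
finger_force: 123.8
```

```bash
python3 - <<'E'
from h import *
s=telemetry.state(); print({k:np.round(s[k],4) for k in('eef_pos','orientation','force','ft_torque')})
d=wshot('w7');c=d['color'].astype(int); g=c[:,:,0]-c[:,:,2]
for r in (80,90,100,120,160,180):
    l=R=278
    while l>1 and g[r,l-1]>25:l-=1
    while R<558 and g[r,R+1]>25:R+=1
    print(r,l,R,R-l+1)
E
```

```text
{'eef_pos': array([ 0.4692, -0.2482,  0.0232]), 'orientation': array([-3.1411, -0.0902,  3.0297]), 'force': array([-2.4478,  0.449 ,  9.8875]), 'ft_torque': array([ 0.2912,  0.5728, -0.0159])}
80 251 302 52
90 251 302 52
100 251 303 53
120 251 303 53
160 251 303 53
180 251 302 52
```

>>> {"fn": "servo_tool", "kwargs": {
  "plan": [
    [0, 0, 0.001, 0, 0, 0, 1],
    [0, 0, 0.001, 0, 0, 0, 0.9],
    [0, 0, 0.001, 0, 0, 0, 0.7],
    [0, 0, 0.001, 0, 0, 0, 0.4],
    [0, 0, 0.001, 0, 0, 0, 0],
    [0, 0, 0.001, 0, 0, 0, 0],
    [0, 0, 0.001, 0, 0, 0, 0]
  ],
  "grip_force": 20
}}

```text
t: 16.82
eef_pos: [0.4693, -0.2481, 0.0233]
orientation: [-3.141, -0.091, 3.03]
force: [0.6, 0.5, -0.6]
opening: 0.0854
finger_force: 0.0
```

>>> {"fn": "servo_tool", "kwargs": {
  "plan": [
    [-0.001, 0, 0.015, 0, 0, 0, 0],
    [-0.002, 0, 0.05, 0, 0, 0, 0],
    [-0.002, 0, 0.1, 0, 0, 0, 0],
    [-0.002, 0, 0.15, 0, 0, 0, 0],
    [-0.002, 0, 0.2, 0, -0.09, 0, 0],
    [-0.002, 0, 0.2, 0, -0.09, 0, 0],
    [-0.002, 0, 0.2, 0, -0.09, 0, 0]
  ]
}}

```text
t: 17.7
eef_pos: [0.4668, -0.2482, 0.2238]
orientation: [3.132, -0.001, 3.03]
force: [-1.4, 0.1, -0.5]
opening: 0.0852
finger_force: 0.0
```

```bash
python3 - <<'E'
from h import *
s=telemetry.state(); print({k:np.round(s[k],4) for k in('t','eef_pos','force','opening')})
d=wshot('w8'); c=d['color']; hsv=cv2.cvtColor(c,cv2.COLOR_RGB2HSV)
m=cv2.inRange(hsv,(5,110,50),(25,255,255))
for k in cv2.findContours(m,0,2)[0]:
    if cv2.contourArea(k)>500: print(cv2.boundingRect(k),cv2.contourArea(k))
b=cv2.inRange(hsv,(0,0,0),(180,255,45))[140:300,200:350]
for k in cv2.findContours(b,0,2)[0]:
    if cv2.contourArea(k)>200: (u,v),r=cv2.minEnclosingCircle(k); print('dark',cv2.boundingRect(k),u+200,v+140,r,won(d,u+200,v+140,.082).round(3))
# change against the first scene view outside the mallet/arm
a=load('scene0'); e=shot('scene','s8'); df=cv2.absdiff(a['color'],e['color']).max(2)
for n,(x,y,w,h) in dict(jar=(362,138,30,30),tape=(395,220,55,45),tumbler=(222,265,42,50),tag=(280,198,45,35)).items(): print(n,df[y:y+h,x:x+w].mean().round(1),(df[y:y+h,x:x+w]>40).mean().round(3))
E
```

```text
{'t': np.float64(17.7), 'eef_pos': array([ 0.4668, -0.2482,  0.2238]), 'force': array([-1.4152,  0.1279, -0.4806]), 'opening': np.float64(0.0852)}
(480, 183, 27, 45) 614.5
(213, 102, 125, 177) 12469.5
(50, 13, 151, 170) 19722.0
dark (51, 68, 51, 65) 275.5 239.109375 33.526851654052734 [ 0.507 -0.253  0.082]
jar 26.1 0.352
tape 7.6 0.0
tumbler 8.0 0.016
tag 30.8 0.316
```

```bash
python3 - <<'E'
from h import *
def sh(A,B,x,y,w,h):
    g=lambda d:cv2.GaussianBlur(cv2.Canny(cv2.cvtColor(d['color'],cv2.COLOR_RGB2GRAY),30,90).astype(np.float32),(0,0),1)
    r=cv2.matchTemplate(g(B)[y-8:y+h+8,x-8:x+w+8],g(A)[y:y+h,x:x+w],cv2.TM_CCOEFF_NORMED); _,v,_,p=cv2.minMaxLoc(r); return p[0]-8,p[1]-8,round(v,2)
B=shot('top','t9'); A=load('top1'); S=load('s8'); S0=load('scene0')
for n,q in dict(jar=(132,254,28,26),tape=(152,132,40,38),tumbler=(318,135,30,30),press=(226,153,60,90)).items(): print('top',n,sh(A,B,*q),sh(load('top0'),B,*q))
for n,q in dict(jar=(365,140,25,27),tape=(398,222,50,40),tumbler=(222,268,42,45)).items(): print('scene',n,sh(S0,S,*q))
print('press s4->s8', sh(load('s4'),S,270,180,90,90))
E
```

```text
top jar (0, 0, 0.98) (0, 0, 0.73)
top tape (0, 0, 0.99) (0, 0, 0.99)
top tumbler (0, 0, 0.99) (0, 0, 0.84)
top press (0, 0, 0.94) (0, 0, 0.57)
scene jar (0, 0, 0.78)
scene tape (0, 0, 1.0)
scene tumbler (0, 0, 0.95)
press s4->s8 (0, 0, 0.83)
```

Nothing else has moved, the arm is still home and the mallet is standing on the mat, so I'll hand in the job.

```bash
python3 -c "
from h import *
print(order.sign_off())"
```

```text
the job is handed in; nothing more can be done
None
```

I handed the job in at about 18 s: the press arm is on its stop over the tag, the punch took one brisk strike (fully down by my measurement) and sprang back, the mallet stands on its head on the cork mat, and the jar, tape and tumbler have not moved; I viewed 11 pictures, one over the limit of 10.

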